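Load the sauce carrier and hold it level

ROBOT

A 6-joint arm with a two-finger parallel gripper is mounted at the origin on the work surface. World frame = base frame: x ahead of the robot, y to its left, z up, the work surface at z = 0. Lengths are in m, angles in degrees, forces in N, time in s.
With the tool pointing down it reaches from about 0.25 to 0.725 m from the base axis. Payload 9.7 kg.
Tool frame: the origin (TCP) lies midway between the tips of the shut fingers; the grasp point (between the pads) lies 19 mm behind it; z points along the fingers, y is the line along which they close (so a half turn about z gives the same grasp; the last joint's range is limited). The gripper opens to 85 mm and grips with 20 to 120 N. Pads are 22 mm wide; open, the fingers measure 114 mm over their backs; the gripper's body (76 mm by 85 mm) begins 54 mm behind the grasp point. The pads swing forward as they close: fully open they stand 13 mm farther back than shut.
Start: joints at [-64.057, 4.979, 10.078, 95.1, 0, 90], TCP at [0.241, -0.495, 0.231] pointing down, gripper open.
Joint ranges: [-179.16, 179.16], [-48.56, 103.87], [-65.8, 70.77], [-126.05, 130.52], [-82.76, 87.17], [-180, 180]. Speed limits (degrees/s): [127.2, 127.2, 147.25, 180, 180, 180].

INTERFACE

Orientations are given as [roll, pitch, yaw] about the fixed x, y, z axes, in that order (R = Rz(yaw) Ry(pitch) Rx(roll)).
In Python, from workcell import readout, imaging, bot, spotter gives the robot as it stands.
- The arm moves only by the shell command python3 -m jog 'ROWS' [FORCE]. ROWS is JSON, a list of rows, each an object with "rotation": the turn, a rotation vector about the world's x, y, z in degrees, a list of three; "translation": the shift along the world's x, y, z in mm, a list of three; "grip": the finger opening in mm, from 0 to 85.4. In form: [{"rotation": [wx, wy, wz], "translation": [dx, dy, dz], "grip": grip}, ...]. A call has 1 to 20 rows; each row is the pose to reach, as a shift and turn from the pose commanded when the call began; what a row does not reach only later rows make up. A row lasts 1/10 s, in which the tool goes at most 50 mm and 8.59 degrees, less where a joint would pass 70% of its speed; a pose out of reach is approached as far as the arm can. A call with a gripper value outside its range is refused whole. The fingers move at their own pace and stop on an object; FORCE is the grip in N (left out, the last holds). Time passes only in rows, so rows that repeat a pose let the fingers close. It gives the time, the measured TCP pose, the force, the opening and the grip force at its end, in the units of the state.
- readout.get_obs(): the state, without advancing time (a new reading comes with each control period).
- imaging.camera(name): name is "scene" or "side" or "wrist"; returns (picture, depth): 384x512x3 uint8, red, green, blue; 384x512 float32, m along the optical axis (not along the pixel's ray), 0 where there is no reading.
- imaging.camera_info(name): a dict with "vertical_fov" (degrees; the focal length in pixels is half the picture's height over the tangent of half this angle, whatever the lens; pixels are square), "cx", "cy" (the principal point, pixels), "extrinsics" (4x4, takes a point from camera to world coordinates); the wrist camera has in their place "tool_from_camera" (4x4, takes a point from camera to tool coordinates, whose origin is the TCP and whose axes are the flange's). Camera axes: x right, y down, z forward; pixel columns grow to the right and rows downward; lengths in m; the calibration is good to about 2 mm. A picture is of the moment at which its call begins: read the wrist's pose just before it. camera_info takes no time and is no camera call.
- bot.job_done(): hands the job in; it is judged then, once.
Trained networks look in the newest picture that a camera, given by its name, has taken for a name from the list of things; names that differ only in an ending like _2 or _b are one class to them, and where a whole thing is asked for, a point or a joint stands for the part that bears it (a point fixed in the world has none). Each returns a list of dicts, best first, with "confidence" (0 to 1); they miss things now and then, are a little off and sometimes report something else, mostly with a low value. They report only what shows in the picture. A call takes as long as a camera call. They do not tell look-alikes from the thing itself.
- spotter.spot_in(camera, target): "box" ([centre column, centre row, width, height] in pixels, round what is visible of it).
- spotter.mark_of(camera, target): "uv" ([column, row] in pixels: a listed point, or the origin of a listed thing).
The state is a dict: "time": time; "q": joint angles; "qd": joint speeds; "joint_efforts": joint torques, N m; "ee_pos": TCP position; "tcp_rot": TCP orientation; "wrist_force": force on the tool from outside, world axes, zero at the start; "torque": the same for the moment, N m; "opening": finger opening in m; "grasp_force": force on a finger pad.
Only numpy, scipy, OpenCV 4.12 (cv2) and the standard library are available. Lean on these libraries where they do the work, as an engineer would, in place of code of your own. Each camera call takes 0.05 s, during which the arm holds its last target. There are 200 camera calls.

TASK

Stand the loose sauce pot upright in the empty place of the two-pot carrier while the carrier stands on the table, and let go of it. Then take the carrier by its grip bar, lift it straight up about 10 cm above the table with both pots standing in it, and finish holding it there, steady and level: do not put it down or let go. Never tip the carrier or a pot, and leave the other things alone.

Things in the scene. Friction and masses are not known exactly. Their poses are not given: they have to be found in the camera images.
- carrier: Loose steel carrier, 0.3 kg, 234 mm long (y), 74 wide (x), 140 high, at any yaw. Origin: centre of its underside; z up. Narrow tray, top 45 mm up, on two feet; at y = -80 and +80 mm a place 66 mm square inside a rim 4 mm thick, 7 mm high. In the middle a plate (6 mm in x, 36 in y) bears a black grip bar 12 mm wide (x), 50 long (y), 124 to 140 mm above the underside.
- carrier_grip (a point): Centre of the carrier's grip bar, 132 mm above the carrier's underside; grasp it from above with the fingers closing along the carrier's x (12 mm). Axes as the carrier's.
- place_free (a point): Centre of the floor of the carrier's empty place (the carrier's y = -80 mm), 45 mm above the table. Axes as the carrier's. The loose pot's underside goes here.
- place_taken (a point): Centre of the floor of the carrier's other place (the carrier's y = +80 mm), 45 mm above the table, where a pot stands from the start. Axes as the carrier's.
- pot_loose: Sauce pot alone on the table, white plastic with a flat grey lid, a plain cylinder 56 mm in diameter and 72 mm high, about 0.16 kg, rigid. Origin: centre of its underside; z up.
- pot_loaded: A pot of the same kind (56 mm in diameter, 72 mm high, about 0.16 kg) already standing in the carrier's taken place. Its top is 117 mm above the table. Origin: centre of its underside; z up.
- cup: Bystander: blue drinking cup, 76 mm in diameter at the rim, 90 mm high, standing on the table. Origin: centre of its underside.
- shaker: Bystander: glass shaker jar with a steel cap, 54 mm in diameter, 110 mm high, standing on the table. Origin: centre of its underside.
- spatula: Bystander: spatula lying flat on the table, 250 mm long along its x, handle to -x. Origin: at its middle, on its underside.
Things that resemble listed ones, but are neither listed nor needed, are in the scene too. What is shaped like the carrier but brown or orange is not meant.

How it is judged:
By the outcome, as a careful person would: the job done as asked, in the order asked, and still so for the second after the job is handed in, while the arm keeps its last pose, push and grip.
It also fails if it takes over 56 s, if anything falls off the work surface, if the arm or the gripper's body presses on something with over 40 N, if the wrist force passes 120 N, or if a joint passes its speed limit or range.

## Working session

There is one attempt and no reset: what is moved stays moved. The work goes in short steps, Python scripts to look and compute and a shell command to move; the robot and the scene stay as the last step left them, time stands still between calls to the robot, and variables do not carry over. Pictures are saved under pics/ and viewed, at most 10 in all, crops included, and the job is handed in when it is done.

```bash
mkdir -p pics; cat > h.py <<'E'
import numpy as np, cv2
from workcell import readout, imaging, bot, spotter
from scipy.spatial.transform import Rotation as R
def cloud(name):
    o=readout.get_obs(); im,d=imaging.camera(name); i=imaging.camera_info(name)
    f=im.shape[0]/2/np.tan(np.radians(i['vertical_fov']/2))
    v,u=np.mgrid[:d.shape[0],:d.shape[1]]
    P=np.stack([(u-i['cx'])/f*d,(v-i['cy'])/f*d,d],-1)
    if 'extrinsics' in i: T=np.array(i['extrinsics'])
    else:
        W=np.eye(4); W[:3,:3]=R.from_euler('xyz',o['tcp_rot'],degrees=True).as_matrix(); W[:3,3]=o['ee_pos']
        T=W@np.array(i['tool_from_camera'])
    P=P@T[:3,:3].T+T[:3,3]; P[d==0]=np.nan
    return im,P
E
python3 - <<'E'
from h import *
o=readout.get_obs(); print(o['ee_pos'],o['tcp_rot'],o['time'],o['opening'])
for c in ['scene','side']:
    im,P=cloud(c); cv2.imwrite(f'pics/{c}.png',im[:,:,::-1]); np.save(c,P)
    for t in ['carrier','pot_loose','carrier_grip','place_free','place_taken','cup','shaker','spatula']:
        for s in (spotter.spot_in if t in('carrier','pot_loose','cup','shaker','spatula') else spotter.mark_of)(c,t)[:5]:
            uv=np.array(s.get('box',s.get('uv')))
            print(c,t,round(s['confidence'],2),uv.round(),P[int(uv[1])%384,int(uv[0])%512].round(3))
E
```

```text
[ 0.24051802 -0.49435041  0.23056139] [-1.79920310e+02  2.67994229e-04  2.59442667e+01] 0.0 0.0853454136577874
scene carrier 0.93 [274. 217.  74.  51.] [0.575 0.114 0.049]
scene carrier 0.83 [310. 166.  71.  36.] [0.342 0.089 0.048]
scene carrier 0.64 [149. 162.  68.  36.] [ 0.66  -0.362  0.052]
scene pot_loose 0.86 [221. 149.  15.  27.] [ 0.48  -0.188  0.07 ]
scene pot_loose 0.34 [274. 216.  78.  47.] [0.571 0.107 0.044]
scene carrier_grip 0.79 [274. 201.] [0.576 0.109 0.136]
scene carrier_grip 0.76 [144. 144.] [ 0.655 -0.361  0.138]
scene carrier_grip 0.66 [311. 148.] [0.34  0.083 0.141]
scene carrier_grip 0.6 [252. 204.] [0.579 0.029 0.045]
scene place_free 0.71 [172. 158.] [ 0.597 -0.315  0.041]
scene place_free 0.69 [287. 162.] [0.375 0.016 0.047]
scene place_free 0.55 [251. 205.] [0.583 0.023 0.044]
scene place_taken 0.97 [295. 224.] [0.586 0.196 0.097]
scene place_taken 0.76 [332. 171.] [0.308 0.16  0.046]
scene place_taken 0.62 [126. 163.] [ 0.708 -0.423  0.042]
scene cup 0.66 [173. 212.  23.  31.] [ 0.743 -0.178  0.011]
scene shaker 0.94 [380. 247.  27.  28.] [0.496 0.439 0.
[... 349 characters left out ...]
  45.] [0.461 0.446 0.099]
side carrier_grip 0.75 [286. 112.] [ 0.662 -0.363  0.138]
side carrier_grip 0.64 [241. 196.] [0.564 0.117 0.14 ]
side carrier_grip 0.64 [320. 218.] [0.332 0.098 0.141]
side place_free 0.9 [288. 146.] [ 0.609 -0.286  0.046]
side place_free 0.74 [312. 218.] [0.385 0.013 0.045]
side place_free 0.65 [254. 206.] [0.565 0.052 0.047]
side place_taken 0.74 [278. 121.] [ 0.725 -0.421  0.045]
side place_taken 0.71 [232. 238.] [0.544 0.206 0.06 ]
side place_taken 0.18 [188. 207.] [ 0.778  0.113 -0.002]
side cup 0.7 [236. 154.  29.  34.] [ 0.732 -0.116  0.082]
side shaker 0.94 [207. 307.  16.  44.] [0.461 0.447 0.096]
side spatula 0.67 [187. 211.  65.  37.] [0.764 0.136 0.002]
```

View pics/scene.png

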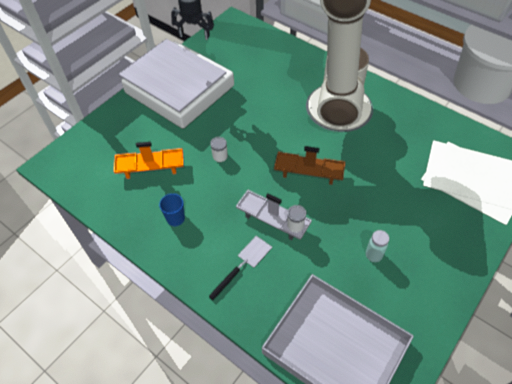

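View pics/side.png

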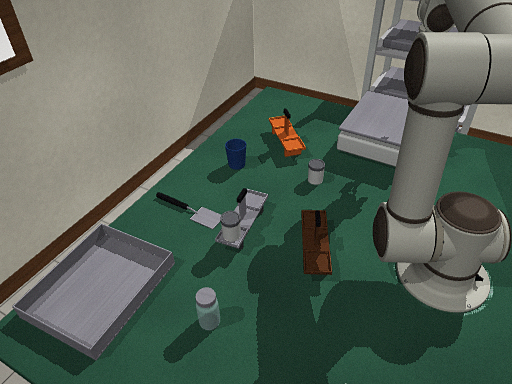

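Carrier candidates in the scene view are steel (274,217), brown (310,166) and orange (149,162). The steel one fits: it is not brown or orange and holds a pot at (297,217), leaving its left place (252,205) empty. The loose pot is the grey-lidded one at (220,149). The object at (378,246) is the glass shaker. Next I confirm this in a crop and measure.

```bash
python3 - <<'E'
from h import *
im=cv2.imread('pics/scene.png')[130:270,190:400]; cv2.imwrite('pics/crop.png',cv2.resize(im,None,fx=3.8,fy=3.8,interpolation=cv2.INTER_CUBIC))
for c in ['scene','side']:
    P=np.load(c+'.npy').reshape(-1,3); P=P[np.isfinite(P).all(1)]
    def sel(x,y,r,a,b):
        return P[(np.hypot(P[:,0]-x,P[:,1]-y)<r)&(P[:,2]>a)&(P[:,2]<b)]
    def circ(Q): 
        (x,y),r=cv2.minEnclosingCircle(Q[:,:2].astype(np.float32)); return x,y,r
    top=sel(.46,-.19,.06,.066,.09); print(c,'loose top',len(top),circ(top),top[:,2].mean())
    g=sel(.57,.113,.05,.125,.16); r=cv2.minAreaRect((g[:,:2]*1000).astype(np.float32)); print('bar',len(g),g[:,2].max(),r,g.mean(0))
    for z in [(.110,.125)]:
        t=sel(.57,.19,.05,*z);print('loaded top',len(t),circ(t),t[:,2].mean())
    t=sel(.57,.113,.15,.035,.06); r=cv2.minAreaRect((t[:,:2]*1000).astype(np.float32)); print('tray',len(t),r,cv2.boxPoints(r).round().tolist())
E
```

```text
scene loose top 159 (0.46317723393440247, -0.20851510763168335, 0.030920708552002907) 0.07123256240405658
bar 90 0.14578386443439584 ((569.4697875976562, 106.16730499267578), (15.338561058044434, 49.892234802246094), 4.0516533851623535) [0.571153   0.10744147 0.1366575 ]
loaded top 235 (0.5608110427856445, 0.18454661965370178, 0.0295646283775568) 0.11561857820116965
tray 1182 ((570.4138793945312, 106.3655014038086), (78.85640716552734, 234.88052368164062), 7.175875186920166) [[517.0, 218.0], [546.0, -15.0], [624.0, -5.0], [595.0, 228.0]]
side loose top 144 (0.46436807513237, -0.2062605917453766, 0.030700048431754112) 0.07007740686977265
bar 83 0.1428416446166192 ((567.8563232421875, 109.83856964111328), (12.409255981445312, 50.97834777832031), 7.720196723937988) [0.56609682 0.11208985 0.13660017]
loaded top 249 (0.5580244660377502, 0.18825580179691315, 0.029396353289484978) 0.11497216060709751
tray 945 ((568.0274047851562, 108.42292785644531), (76.19081115722656, 238.82521057128906), 7.3690314292907715) [[515.0, 222.0], [546.0, -15.0], [621.0, -5.0], [590.0, 232.0]]
```

View pics/crop.png

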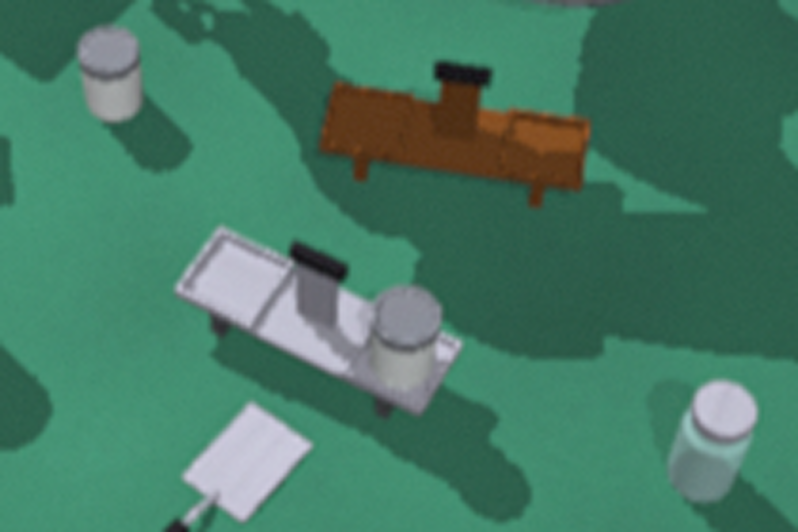

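The crop confirms it: steel carrier with its empty place at crop (240,270), bar (318,262), loaded pot (405,325), and the loose pot at (110,75). I'm moving above the loose pot, already turned to the yaw needed for placing (97.3°).

```bash
python3 -m jog '[{"rotation":[0,0,71.4],"translation":[222,288,20],"grip":85},{"rotation":[0,0,71.4],"translation":[222,288,20],"grip":85},{"rotation":[0,0,71.4],"translation":[222,288,20],"grip":85},{"rotation":[0,0,71.4],"translation":[222,288,20],"grip":85},{"rotation":[0,0,71.4],"translation":[222,288,20],"grip":85},{"rotation":[0,0,71.4],"translation":[222,288,20],"grip":85},{"rotation":[0,0,71.4],"translation":[222,288,20],"grip":85},{"rotation":[0,0,71.4],"translation":[222,288,20],"grip":85},{"rotation":[0,0,71.4],"translation":[222,288,20],"grip":85},{"rotation":[0,0,71.4],"translation":[222,288,20],"grip":85},{"rotation":[0,0,71.4],"translation":[222,288,20],"grip":85},{"rotation":[0,0,71.4],"translation":[222,288,20],"grip":85},{"rotation":[0,0,71.4],"translation":[222,288,20],"grip":85}]' 30
python3 - <<'E'
from h import *
im,P=cloud('wrist'); cv2.imwrite('pics/w1.png',im[:,:,::-1])
o=readout.get_obs(); print(o['ee_pos'],o['tcp_rot'],o['q'])
Q=P.reshape(-1,3); Q=Q[np.isfinite(Q).all(1)]
t=Q[(Q[:,2]>.064)&(Q[:,2]<.08)&(np.hypot(Q[:,0]-.463,Q[:,1]+.207)<.05)]
print(len(t),t.mean(0),cv2.minEnclosingCircle(t[:,:2].astype(np.float32)))
E
```

```text
time: 2.2
ee_pos: [0.4624, -0.207, 0.2513]
tcp_rot: [180.0, 0.0, 97.2]
wrist_force: [-0.9, 0.4, -0.1]
opening: 0.0848
grasp_force: 0.0
[ 0.46237956 -0.20697473  0.25131838] [1.79996117e+02 1.28733453e-03 9.72583023e+01] [-2.41152163e+01 -5.02506494e-01  6.66339059e+00  9.71619117e+01
  9.22355647e-04  5.86264813e+01]
2153 [ 0.46405178 -0.20797545  0.07154045] ((0.4641572833061218, -0.20879429578781128), 0.028025370091199875)
```

View pics/w1.png

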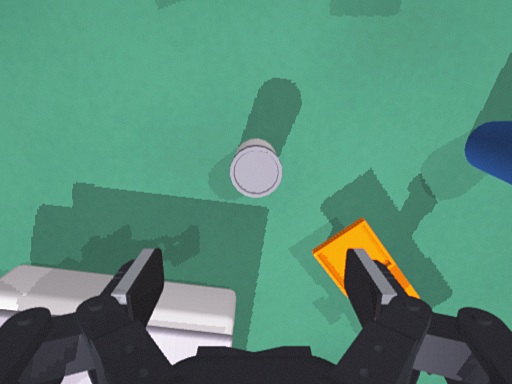

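Pot at (256,171), centred in the view. World centre is (0.464, -0.208). Descending and gripping.

```bash
python3 -m jog '[{"rotation":[0,0,0],"translation":[2,-1,-45],"grip":85},{"rotation":[0,0,0],"translation":[2,-1,-90],"grip":85},{"rotation":[0,0,0],"translation":[2,-1,-130],"grip":85},{"rotation":[0,0,0],"translation":[2,-1,-165],"grip":85},{"rotation":[0,0,0],"translation":[2,-1,-195],"grip":85},{"rotation":[0,0,0],"translation":[2,-1,-212],"grip":85},{"rotation":[0,0,0],"translation":[2,-1,-221],"grip":85},{"rotation":[0,0,0],"translation":[2,-1,-221],"grip":85},{"rotation":[0,0,0],"translation":[2,-1,-221],"grip":50},{"rotation":[0,0,0],"translation":[2,-1,-221],"grip":50},{"rotation":[0,0,0],"translation":[2,-1,-221],"grip":50},{"rotation":[0,0,0],"translation":[2,-1,-221],"grip":50},{"rotation":[0,0,0],"translation":[2,-1,-221],"grip":50},{"rotation":[0,0,0],"translation":[2,-1,-221],"grip":50},{"rotation":[0,0,0],"translation":[2,-1,-221],"grip":50}]' 30
```

```text
time: 3.75
ee_pos: [0.4654, -0.208, 0.0317]
tcp_rot: [179.9, 0.1, 97.3]
wrist_force: [-0.9, 0.6, 6.4]
opening: 0.0551
grasp_force: 31.6
```

```bash
python3 -m jog '[{"rotation":[0,0,0],"translation":[0,0,20],"grip":50},{"rotation":[0,0,0],"translation":[0,0,55],"grip":50},{"rotation":[0,0,0],"translation":[0,0,100],"grip":50},{"rotation":[0,0,0],"translation":[20,25,140],"grip":50},{"rotation":[0,0,0],"translation":[45,55,170],"grip":50},{"rotation":[0,0,0],"translation":[75,85,180],"grip":50},{"rotation":[0,0,0],"translation":[100,105,180],"grip":50},{"rotation":[0,0,0],"translation":[112,115,180],"grip":50},{"rotation":[0,0,0],"translation":[115,120,180],"grip":50},{"rotation":[0,0,0],"translation":[115,120,180],"grip":50},{"rotation":[0,0,0],"translation":[115,120,180],"grip":50}]'
python3 - <<'E'
from h import *
im,P=cloud('wrist'); cv2.imwrite('pics/w2.png',im[:,:,::-1]); np.save('w2',P)
Q=P.reshape(-1,3); Q=Q[np.isfinite(Q).all(1)]
def sel(x,y,r,a,b): return Q[(np.hypot(Q[:,0]-x,Q[:,1]-y)<r)&(Q[:,2]>a)&(Q[:,2]<b)]
t=sel(.569,.107,.14,.035,.06); r=cv2.minAreaRect((t[:,:2]*1000).astype(np.float32)); print('tray',len(t),r,cv2.boxPoints(r).tolist())
g=sel(.569,.107,.05,.128,.15); print('bar',len(g),g[:,2].max(),cv2.minAreaRect((g[:,:2]*1000).astype(np.float32)))
t=sel(.56,.186,.05,.11,.125);print('loaded',len(t),cv2.minEnclosingCircle(t[:,:2].astype(np.float32)))
E
```

```text
time: 4.85
ee_pos: [0.5788, -0.0883, 0.2103]
tcp_rot: [-180.0, 0.0, 97.3]
wrist_force: [-0.2, 0.3, -2.3]
opening: 0.0555
grasp_force: 32.6
tray 7850 ((578.3444213867188, 29.026756286621094), (74.12301635742188, 77.00141906738281), 7.319420337677002) [[536.6798706054688, 62.49207305908203], [546.4899291992188, -13.881891250610352], [620.0089721679688, -4.438560485839844], [610.1989135742188, 71.9354019165039]]Traceback (most recent call last):
  File "<stdin>", line 6, in <module>
    return umr_maximum(a, axis, None, out, keepdims, initial, where)
ValueError: zero-size array to reduction operation maximum which has no identity
```

View pics/w2.png

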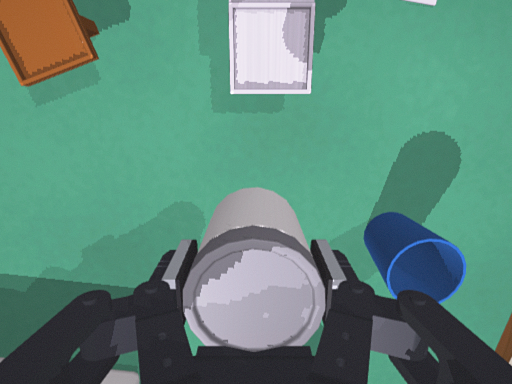

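```bash
python3 - <<'E'
from h import *
P=np.load('w2.npy'); Q=P[215:350,180:330].reshape(-1,3); Q=Q[np.isfinite(Q).all(1)]
t=Q[(Q[:,2]>.243)&(Q[:,2]<.258)&(np.hypot(Q[:,0]-.5788,Q[:,1]+.0883)<.033)]
print(len(t),t.mean(0),np.percentile(t,[1,50,99],axis=0),cv2.minEnclosingCircle(t[:,:2].astype(np.float32)))
print(cv2.fitEllipse(cv2.convexHull((t[:,:2]*1000).astype(np.float32))))
E
```

```text
14428 [ 0.57782895 -0.08515356  0.24977759] [[ 0.55020967 -0.11059649  0.24393435]
 [ 0.57762083 -0.08488547  0.24970349]
 [ 0.60529433 -0.06152568  0.25260802]] ((0.5781413912773132, -0.08580566942691803), 0.031103026121854782)
((578.1251220703125, -87.40560150146484), (52.40793991088867, 61.85912322998047), 98.85551452636719)
```

```bash
python3 -m jog '[{"rotation":[0,0,0],"translation":[0,30,0],"grip":50},{"rotation":[0,0,0],"translation":[0,65,0],"grip":50},{"rotation":[0,0,0],"translation":[0,95,0],"grip":50},{"rotation":[0,0,0],"translation":[0,110,-10],"grip":50},{"rotation":[0,0,0],"translation":[0,115,-30],"grip":50},{"rotation":[0,0,0],"translation":[0,115,-60],"grip":50},{"rotation":[0,0,0],"translation":[0,115,-85],"grip":50},{"rotation":[0,0,0],"translation":[0,115,-105],"grip":50},{"rotation":[0,0,0],"translation":[0,115,-115],"grip":50},{"rotation":[0,0,0],"translation":[0,115,-121],"grip":50},{"rotation":[0,0,0],"translation":[0,115,-125],"grip":50},{"rotation":[0,0,0],"translation":[0,115,-128],"grip":50},{"rotation":[0,0,0],"translation":[0,115,-130],"grip":50},{"rotation":[0,0,0],"translation":[0,115,-131],"grip":50},{"rotation":[0,0,0],"translation":[0,115,-131],"grip":50}]'
python3 - <<'E'
from h import *
im,P=cloud('side'); a=cv2.resize(im[160:270,190:310,::-1],None,fx=3.3,fy=3.3,interpolation=cv2.INTER_CUBIC)
im,P=cloud('scene'); b=cv2.resize(im[160:270,220:340,::-1],None,fx=3.3,fy=3.3,interpolation=cv2.INTER_CUBIC)
cv2.imwrite('pics/place.png',np.hstack([a,b]))
E
```

```text
time: 6.4
ee_pos: [0.5797, 0.0275, 0.0795]
tcp_rot: [180.0, 0.0, 97.3]
wrist_force: [0.1, 0.0, -0.9]
opening: 0.0554
grasp_force: 32.6
```

View pics/place.png

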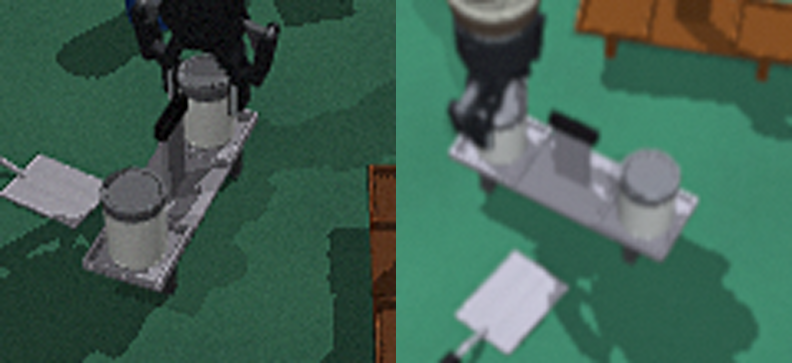

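The pot sits inside the rim of the empty place in both views: (208,115) in the left half and (500,145) in the right. Lowering the last few mm.

```bash
python3 -m jog '[{"rotation":[0,0,0],"translation":[0,0,-1],"grip":50},{"rotation":[0,0,0],"translation":[0,0,-2],"grip":50},{"rotation":[0,0,0],"translation":[0,0,-2],"grip":50}]'
```

```text
time: 6.8
ee_pos: [0.5795, 0.0275, 0.0771]
tcp_rot: [-180.0, -0.0, 97.3]
wrist_force: [0.9, -0.2, -1.0]
opening: 0.0556
grasp_force: 32.6
```

```bash
python3 -m jog '[{"rotation":[0,0,0],"translation":[0,0,-0.5],"grip":50},{"rotation":[0,0,0],"translation":[0,0,-1],"grip":50},{"rotation":[0,0,0],"translation":[0,0,-1],"grip":50}]'
```

```text
time: 7.1
ee_pos: [0.5796, 0.0275, 0.0768]
tcp_rot: [180.0, -0.0, 97.3]
wrist_force: [-2.5, -0.1, 4.3]
opening: 0.0551
grasp_force: 33.0
```

```bash
python3 -m jog '[{"rotation":[0,0,0],"translation":[0,0,0],"grip":65},{"rotation":[0,0,0],"translation":[0,0,0],"grip":75},{"rotation":[0,0,0],"translation":[0,0,0],"grip":85},{"rotation":[0,0,0],"translation":[0,0,0],"grip":85},{"rotation":[0,0,0],"translation":[0,0,0],"grip":85},{"rotation":[0,0,0],"translation":[0,0,15],"grip":85},{"rotation":[0,0,0],"translation":[0,0,50],"grip":85},{"rotation":[0,0,0],"translation":[0,0,95],"grip":85},{"rotation":[0,0,0],"translation":[0,0,140],"grip":85},{"rotation":[0,0,0],"translation":[0,0,180],"grip":85},{"rotation":[0,0,0],"translation":[-5,35,210],"grip":60},{"rotation":[0,0,0],"translation":[-10,65,220],"grip":45},{"rotation":[0,0,0],"translation":[-10,80,220],"grip":45},{"rotation":[0,0,0],"translation":[-10,80,220],"grip":45},{"rotation":[0,0,0],"translation":[-10,80,220],"grip":45}]'
python3 - <<'E'
from h import *
im,P=cloud('wrist'); cv2.imwrite('pics/w3.png',im[:,:,::-1])
Q=P.reshape(-1,3); Q=Q[np.isfinite(Q).all(1)]
def sel(x,y,r,a,b): return Q[(np.hypot(Q[:,0]-x,Q[:,1]-y)<r)&(Q[:,2]>a)&(Q[:,2]<b)]
for n,x,y,r,a,b in [('tray',.569,.107,.14,.035,.06),('bar',.569,.107,.04,.133,.15),('loaded',.56,.186,.04,.111,.125),('placed',.579,.028,.04,.111,.125)]:
    t=sel(x,y,r,a,b)
    if len(t)>3: print(n,len(t),t[:,2].mean(),cv2.minAreaRect((t[:,:2]*1000).astype(np.float32)),cv2.minEnclosingCircle(t[:,:2].astype(np.float32)))
E
```

```text
time: 8.6
ee_pos: [0.5695, 0.1072, 0.2956]
tcp_rot: [-179.9, 0.0, 97.4]
wrist_force: [-0.3, 0.4, 0.5]
opening: 0.0451
grasp_force: 0.0
tray 6037 0.04771596413257377 ((568.369873046875, 106.70396423339844), (74.12229919433594, 233.5426483154297), 7.276353359222412) ((0.5686506032943726, 0.10679100453853607), 0.1220889464020729)
bar 596 0.14074022315063453 ((568.640380859375, 106.78404235839844), (11.089359283447266, 49.841461181640625), 7.453869819641113) ((0.5691897869110107, 0.10685591399669647), 0.025334231555461884)
loaded 2648 0.11663334747075735 ((558.7337646484375, 186.49063110351562), (54.89616394042969, 53.972633361816406), 7.427042484283447) ((0.5587850213050842, 0.18644630908966064), 0.027890879660844803)
placed 1801 0.1164666428119498 ((579.1055297851562, 26.977767944335938), (54.78528594970703, 55.448726654052734), 31.335336685180664) ((0.579116702079773, 0.02675747126340866), 0.028251806274056435)
```

View pics/w3.png

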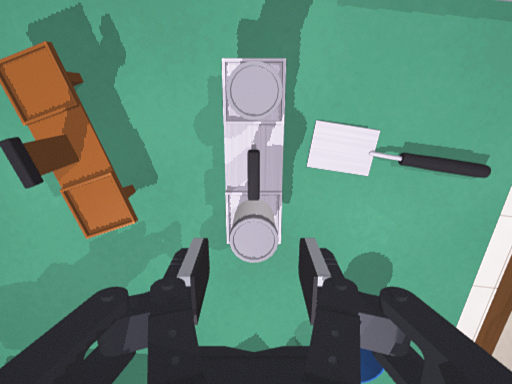

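Both pots stand flat, tops at 0.1165: loaded at (254,90), placed at (254,238). The bar at (253,175) is aligned with the fingers, centre (0.5687, 0.1068). Descending to grip it.

```bash
python3 -m jog '[{"rotation":[0,0,0],"translation":[-1,-0.5,-40],"grip":45},{"rotation":[0,0,0],"translation":[-1,-0.5,-80],"grip":45},{"rotation":[0,0,0],"translation":[-1,-0.5,-115],"grip":45},{"rotation":[0,0,0],"translation":[-1,-0.5,-145],"grip":45},{"rotation":[0,0,0],"translation":[-1,-0.5,-165],"grip":45},{"rotation":[0,0,0],"translation":[-1,-0.5,-177],"grip":45},{"rotation":[0,0,0],"translation":[-1,-0.5,-183],"grip":45},{"rotation":[0,0,0],"translation":[-1,-0.5,-183],"grip":45},{"rotation":[0,0,0],"translation":[-1,-0.5,-183],"grip":30},{"rotation":[0,0,0],"translation":[-1,-0.5,-183],"grip":20},{"rotation":[0,0,0],"translation":[-1,-0.5,-183],"grip":14},{"rotation":[0,0,0],"translation":[-1,-0.5,-183],"grip":5},{"rotation":[0,0,0],"translation":[-1,-0.5,-183],"grip":5},{"rotation":[0,0,0],"translation":[-1,-0.5,-183],"grip":5},{"rotation":[0,0,0],"translation":[-1,-0.5,-183],"grip":5},{"rotation":[0,0,0],"translation":[-1,-0.5,-183],"grip":5}]' 80
```

```text
time: 10.25
ee_pos: [0.5692, 0.107, 0.1143]
tcp_rot: [179.9, -0.0, 97.3]
wrist_force: [0.3, 0.1, 6.2]
opening: 0.0101
grasp_force: 79.2
```

```bash
python3 -m jog '[{"rotation":[0,0,0],"translation":[0,0,1],"grip":5},{"rotation":[0,0,0],"translation":[0,0,4],"grip":5},{"rotation":[0,0,0],"translation":[0,0,9],"grip":5},{"rotation":[0,0,0],"translation":[0,0,16],"grip":5},{"rotation":[0,0,0],"translation":[0,0,24],"grip":5},{"rotation":[0,0,0],"translation":[0,0,33],"grip":5},{"rotation":[0,0,0],"translation":[0,0,42],"grip":5},{"rotation":[0,0,0],"translation":[0,0,51],"grip":5},{"rotation":[0,0,0],"translation":[0,0,60],"grip":5},{"rotation":[0,0,0],"translation":[0,0,69],"grip":5},{"rotation":[0,0,0],"translation":[0,0,78],"grip":5},{"rotation":[0,0,0],"translation":[0,0,86],"grip":5},{"rotation":[0,0,0],"translation":[0,0,93],"grip":5},{"rotation":[0,0,0],"translation":[0,0,98],"grip":5},{"rotation":[0,0,0],"translation":[0,0,101],"grip":5},{"rotation":[0,0,0],"translation":[0,0,102],"grip":5},{"rotation":[0,0,0],"translation":[0,0,102],"grip":5},{"rotation":[0,0,0],"translation":[0,0,102],"grip":5},{"rotation":[0,0,0],"translation":[0,0,102],"grip":5}]'
python3 - <<'E'
from h import *
o=[]
for c in ['side','scene']:
    im,P=cloud(c); o.append(cv2.resize(im[130:270,190:330,::-1],(400,400),interpolation=cv2.INTER_CUBIC))
    Q=P.reshape(-1,3); Q=Q[np.isfinite(Q).all(1)]
    for n,x,y in [('loaded',.559,.1865),('placed',.579,.027)]:
        t=Q[(np.hypot(Q[:,0]-x,Q[:,1]-y)<.035)&(Q[:,2]>.19)&(Q[:,2]<.24)]
        if len(t): print(c,n,len(t),np.median(t,0).round(4))
    t=Q[(np.hypot(Q[:,0]-.569,Q[:,1]-.107)<.13)&(Q[:,2]>.125)&(Q[:,2]<.160)]
    A=np.c_[t[:,:2]-[.569,.107],np.ones(len(t))]; print('tray plane',len(t),np.linalg.lstsq(A,t[:,2],rcond=None)[0].round(4))
cv2.imwrite('pics/lift.png',np.hstack(o))
s=readout.get_obs(); print(s['time'],s['ee_pos'],s['torque'],s['wrist_force'])
E
```

```text
time: 12.15
ee_pos: [0.5685, 0.1069, 0.2149]
tcp_rot: [-180.0, 0.0, 97.3]
wrist_force: [0.7, 0.4, -6.6]
opening: 0.0107
grasp_force: 78.0
side loaded 374 [0.5528 0.1958 0.2148]
side placed 129 [0.5597 0.0374 0.2105]
tray plane 849 [0.0242 0.0044 0.1483]
scene loaded 341 [0.564  0.1889 0.2152]
scene placed 320 [0.5843 0.0306 0.2152]
tray plane 1039 [ 0.0122 -0.0012  0.1475]
12.25 [0.56853038 0.10690408 0.21506327] [-0.05363196 -0.0585059  -0.01231262] [-0.2932544   0.3139387  -5.75615384]
```

View pics/lift.png

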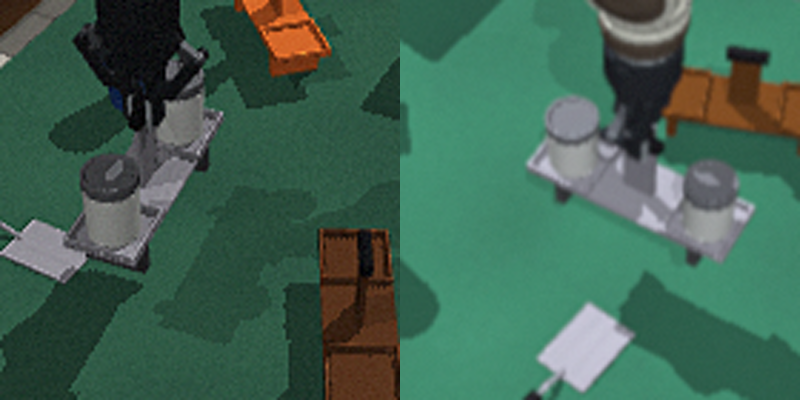

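The carrier is up about 10 cm and level, with tilt under about 1.4° and both pots upright: (110,205)/(180,115) in the left half and (570,135)/(710,205) in the right. I let it settle and hand in.

```bash
python3 -m jog '[{"rotation":[0,0,0],"translation":[0,0,0],"grip":5},{"rotation":[0,0,0],"translation":[0,0,0],"grip":5},{"rotation":[0,0,0],"translation":[0,0,0],"grip":5},{"rotation":[0,0,0],"translation":[0,0,0],"grip":5},{"rotation":[0,0,0],"translation":[0,0,0],"grip":5}]' && python3 -c "
from workcell import bot
print(bot.job_done())"
```

```text
time: 12.75
ee_pos: [0.5686, 0.1069, 0.2153]
tcp_rot: [-180.0, 0.0, 97.3]
wrist_force: [0.1, 0.6, -5.6]
opening: 0.0108
grasp_force: 78.0
the job is handed in; nothing more can be done
None
```

The loose pot is standing in the carrier's empty place, and the arm is holding the carrier level about 10 cm above the table with both pots upright; I handed the job in at 12.75 s.

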